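# Ring the pass bell and point out the slice to be served

### The job

The runner is to collect the spinach slice (green leaves and white dollops of ricotta). Call the runner: press the button of the call bell right down with a fingertip and let it spring back. Then point at the spinach slice with the fingertips, just above its middle, a few centimetres clear; hold still there for two seconds and finish while still pointing. Touch no plate or food, point at neither of the other slices, pick nothing up, and leave plates, bell, shaker and sauce tub standing where they are.

Things in the scene. Friction and masses are not known exactly. Their poses are not given: they have to be found in the camera images.
- bell: Counter call bell: brass dome 85 mm across and 48 mm high on a black foot, with a small round brass button on a stem in the middle of its top. Loose, about 0.25 kg, stands freely. Origin at the centre of its underside.
- bell_top (a point): Centre of the top of the bell's button (a rounded cap 20 mm across, 18 mm across at its shoulder and flat for 10 mm), 62 mm above the counter when up. Moves down with the button.
- bell_button (a joint): Travel of the bell's button in m: 0 up, 0.006 right down at its stop; it rings near the bottom (beyond 0.004). A spring returns it: it starts to give at about 1 N and takes about 3 N to go right down.
- plate_spinach: White round plate 210 mm across, 16 mm high at the rim, with a red-checked paper liner and one wedge-shaped slice of baked pizza (155 mm from tip to crust, 115 mm wide at the crust) topped with dark green spinach leaves and white dollops of ricotta. Loose. Origin at the centre of the plate's underside, z up; the slice's tip points along the plate's -x axis, its brown crust lies at +x. The plate may stand at any of three places on the counter, turned any way.
- slice_spinach (a point): Point on the middle of the slice on plate_spinach, level with its highest topping, 30 mm above the counter (the crust rises no higher).
- plate_pepperoni: White round plate 210 mm across, 16 mm high at the rim, with a red-checked paper liner and one wedge-shaped slice of baked pizza (155 mm from tip to crust, 115 mm wide at the crust) topped with round red pepperoni. Loose. Origin at the centre of the plate's underside, z up; the slice's tip points along the plate's -x axis, its brown crust lies at +x. The plate may stand at any of three places on the counter, turned any way.
- slice_pepperoni (a point): Point on the middle of the slice on plate_pepperoni, level with its highest topping, 30 mm above the counter (the crust rises no higher).
- plate_olive: White round plate 210 mm across, 16 mm high at the rim, with a red-checked paper liner and one wedge-shaped slice of baked pizza (155 mm from tip to crust, 115 mm wide at the crust) topped with small rings of black olive on yellow cheese. Loose. Origin at the centre of the plate's underside, z up; the slice's tip points along the plate's -x axis, its brown crust lies at +x. The plate may stand at any of three places on the counter, turned any way.
- slice_olive (a point): Point on the middle of the slice on plate_olive, level with its highest topping, 30 mm above the counter (the crust rises no higher).
- shaker: Cream-coloured cheese shaker with a perforated steel cap, 70 mm across, 115 mm high, near the robot in one row with the bell and the sauce tub, in any order. Loose; origin under its centre.
- sauce_tub: Round brown-red sauce tub with a pale lid, 96 mm across at the lid, 80 mm high, in the same row. Loose; origin under its centre.
Mind the look-alikes: they are no part of the job. There is more than one size of the bell; the one meant has the size given above.

How it is judged:
By the outcome, as a careful person would: the job done as asked, in the order asked, and still so for the second after the job is handed in, with the robot touching nothing.
It also fails if it takes over 35 s, if anything falls off the work surface, if the arm or the gripper's body presses on something with over 40 N, if the wrist force passes 120 N, or if a joint passes its speed limit or range.

### The arm

A 6-joint arm with a two-finger parallel gripper is mounted at the origin on the work surface. World frame = base frame: x ahead of the robot, y to its left, z up, the work surface at z = 0. Lengths are in m, angles in rad, forces in N, time in s.
With the tool pointing down it reaches from about 0.375 to 0.9 m from the base axis. Payload 3.1 kg.
Tool frame: the origin (TCP) lies at the centre of the arm's flange, where the gripper is bolted on; the fingertips stand 173 mm ahead of it and the grasp point (between the pads) lies 155 mm ahead of it (tip_extent is the distance from the TCP to the fingertips, in m); z points along the fingers, y is the direction in which the jaws open and shut (so a half turn about z gives the same grasp; the last joint's range is limited). The gripper opens to 85 mm and grips with 20 to 120 N. Pads are 22 mm wide; open, the fingers measure 114 mm over their backs; the gripper's body (76 mm by 85 mm) begins 54 mm behind the grasp point. The pads swing forward as they close: fully open they stand 13 mm farther back than shut.
Start: joints at [1.107, 0.527, 1.433, -0, 1.181, -0.178], TCP at [0.176, 0.6, 0.405] pointing down, gripper open.
Joint ranges: [-3.08, 3.08], [-0.75, 2.2], [0.22, 2.44], [-1.43, 4.57], [0, 2.65], [-2.85, 2.85]. Speed limits (rad/s): [2.79, 2.79, 3.14, 3.14, 3.14, 3.14].

### API

Orientations are given as a unit quaternion [x, y, z, w].
In Python, from station import sense, snapshot, sign_off, tip_extent gives the robot as it stands. The module is installed in compiled form; this text tells all that it offers.
- The arm moves only by the tool servo_tool, never from a script. Its argument "rows" is a list of rows, each a list of 3 entries, a list of its own where there are three numbers: the shift along the tool's x, y, z in mm, then the turn about the tool's z in degrees, then the opening, from -1 (shut) to 1 (fully open), so that 0 is half open. A call has 1 to 8 rows; each row is the pose to reach, as a shift and turn from the pose measured when the call began, along the tool's axes at that moment; what a row does not reach only later rows make up. A row lasts 1/10 s, in which the tool goes at most 50 mm and 8.59 degrees, less where a joint would pass 70% of its speed; a pose out of reach is approached as far as the arm can. A call with a gripper value outside its range is refused whole. The fingers move at their own pace and stop on an object; "force" is the grip in N (left out, the last holds). Time passes only in rows, so rows that repeat a pose let the fingers close. It gives the time, the measured TCP pose, the force and the opening at its end, in the units of the state.
- sense(): the state, without advancing time (a new reading comes with each control period).
- snapshot(name): name is "side" or "top" or "wrist"; returns a dict with "image" (480x640x3 uint8, blue, green, red), "z_map" (480x640 float32, m along the optical axis (not along the pixel's ray), 0 where there is no reading), "vertical_fov" (degrees; the focal length in pixels is half the picture's height over the tangent of half this angle, whatever the lens; pixels are square), "cx", "cy" (the principal point, pixels), "k1" (the pictures are not rectified: a ray, as slopes to the right and down, at radius r is drawn at 1 + k1 r^2 times it, then the intrinsics apply), "cam_to_world" (4x4, takes a point from camera to world coordinates). Camera axes: x right, y down, z forward; pixel columns grow to the right and rows downward; lengths in m; the calibration is good to about 2 mm. A picture is of the moment at which its call begins.
- sign_off(): hands the job in, once; it reports no verdict.
The state is a dict: "t": time; "q": joint angles; "qd": joint speeds; "tau": joint torques, N m; "tcp_pos": TCP position; "tool_rot": TCP orientation; "force": force on the tool from outside, world axes, zero at the start; "ft_torque": the same for the moment, N m; "finger_gap": opening from 0.0 (shut) to 1.0 (fully open).
Only numpy, scipy, OpenCV 4.12 (cv2) and the standard library are available. Lean on these libraries where they do the work, as an engineer would, in place of code of your own. Each camera call takes 0.05 s, during which the arm holds its last target. There are 200 camera calls.

## Working session

There is one attempt and no reset: what is moved stays moved. The work goes in short steps, Python scripts to look and compute and a tool call to move; the robot and the scene stay as the last step left them, time stands still between calls to the robot, and variables do not carry over. Pictures are saved under pics/ and viewed, about 8 in all and at most 12, crops included, and the job is handed in when it is done.

Besides the shell and the picture viewer there is one more tool, called after "Emit:" as name(argument=value, ...), one argument or row to a line, values as JSON. servo_tool: Moves the arm, as the interface text tells. Its arguments: {"type":"object","properties":{"rows":{"type":"array"},"force":{"type":"number"}},"required":["rows"]}

```bash
mkdir -p pics; cat > h.py <<'E'
import numpy as np, cv2
from station import sense, snapshot, sign_off, tip_extent
def px2w(s,u,v,d=None):
    f=240/np.tan(np.radians(s['vertical_fov'])/2)
    K=np.array([[f,0,s['cx']],[0,f,s['cy']],[0,0,1.]])
    p=cv2.undistortPoints(np.array([[[u,v]]],float),K,np.array([s['k1'],0,0,0.]))[0,0]
    z=d if d else float(np.median(s['z_map'][int(v)-1:int(v)+2,int(u)-1:int(u)+2]))
    return (s['cam_to_world']@[p[0]*z,p[1]*z,z,1])[:3]
def world(s):
    f=240/np.tan(np.radians(s['vertical_fov'])/2)
    K=np.array([[f,0,s['cx']],[0,f,s['cy']],[0,0,1.]])
    g=np.stack(np.meshgrid(np.arange(640.),np.arange(480.)),-1).reshape(-1,1,2)
    p=cv2.undistortPoints(g,K,np.array([s['k1'],0,0,0.])).reshape(480,640,2)
    z=s['z_map'][...,None]
    P=np.concatenate([p*z,z],-1)
    M=np.array(s['cam_to_world']); return P@M[:3,:3].T+M[:3,3]
E
python3 - <<'E'
from h import *
import pickle
st=sense();print(tip_extent if not callable(tip_extent) else tip_extent());print(st)
for n in("top","side"):
    s=snapshot(n);cv2.imwrite(f'pics/{n}0.png',s['image']);pickle.dump(s,open(n+'0.pkl','wb'))
    print(n,s['vertical_fov'],s['k1'],np.round(s['cam_to_world'],3).tolist())
E
```

```text
0.1734
{'t': 0.0, 'q': array([ 1.10649129e+00,  5.28449166e-01,  1.43391154e+00,  2.13707519e-05,
        1.18140387e+00, -1.78482767e-01]), 'qd': array([ 0.00094448,  0.00055058, -0.00201635,  0.00055821,  0.0006324 ,
        0.00013645]), 'tau': array([-1.14106930e-03, -4.42351127e+01, -1.78019947e+01, -3.30890989e-04,
        8.54873098e-03, -1.15754028e-05]), 'tcp_pos': array([0.17601606, 0.5993374 , 0.40374072]), 'tool_rot': array([ 1.42429116e-01,  9.89804409e-01, -1.02722976e-03, -3.52417209e-04]), 'force': array([0.59230612, 0.24311904, 1.37994845]), 'ft_torque': array([-0.01692168, -0.01666125, -0.0020869 ]), 'finger_gap': 0.9978953393728057}
top 42.51099484953733 -0.15017375720401044 [[-0.015, -0.995, 0.099, 0.287], [-1.0, 0.016, 0.007, -0.086], [-0.008, -0.099, -0.995, 1.6], [0.0, 0.0, 0.0, 1.0]]
side 47.73313203842519 -0.004944494372739465 [[-0.999, -0.021, 0.039, 0.4], [-0.042, 0.696, -0.717, 0.732], [-0.012, -0.718, -0.696, 0.856], [0.0, 0.0, 0.0, 1.0]]
```

View pics/top0.png

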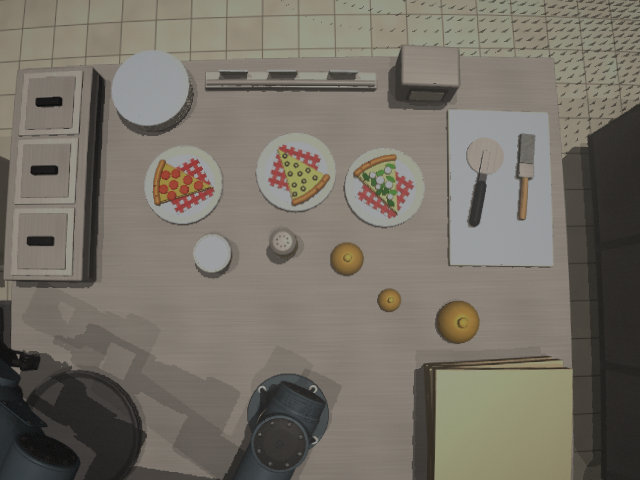

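View pics/side0.png

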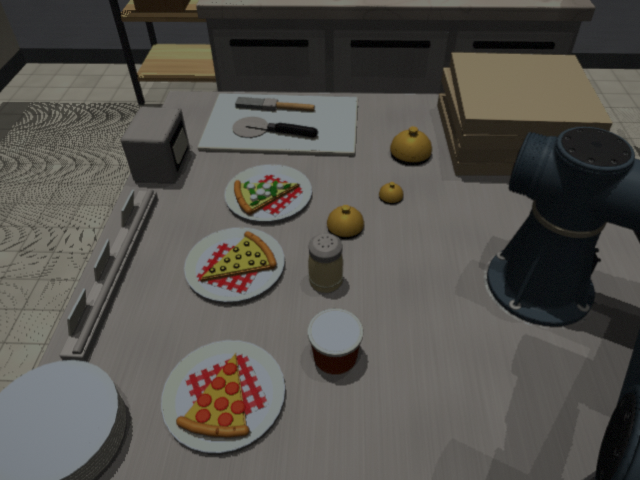

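Three bells are visible in the top view: medium at (347,258), in the row with the shaker and tub, small at (389,300) and large at (458,322). The medium one looks right, so I'll check its size. The spinach plate is at (384,188).

```bash
python3 - <<'E'
from h import *
import pickle
s=pickle.load(open('top0.pkl','rb'));W=world(s)
for n,(u,v) in dict(mid=(347,258),small=(389,300),big=(458,322)).items():
    A=W[v-35:v+35,u-35:u+35].reshape(-1,3); A=A[A[:,2]>0.012]
    A=A[np.linalg.norm(A[:,:2]-np.median(A[:,:2],0),axis=1)<.08]
    t=A[A[:,2]>A[:,2].max()-.006]
    print(n,'ext',np.ptp(A,0).round(3),'bbox ctr',((A.max(0)+A.min(0))/2).round(3),'zmax',A[:,2].max().round(3),'top',t.mean(0).round(4),len(t))
for n,(u,v) in dict(plate=(384,188)).items():
    print(n,W[v,u].round(3),'L',W[v,345].round(3),'R',W[v,423].round(3),'T',W[149,u].round(3),'B',W[226,u].round(3))
c=s['image'][130:320,310:500];cv2.imwrite('pics/crop1.png',cv2.resize(c,None,fx=3.1,fy=3.1,interpolation=2))
q=pickle.load(open('side0.pkl','rb'));V=world(q)
for u,v in((347,210),(347,209),(346,212)):print('side btn',V[v,u].round(4))
E
```

```text
mid ext [0.083 0.08  0.057] bbox ctr [ 0.395 -0.158  0.041] zmax 0.069 top [ 0.3958 -0.1568  0.0671] 4
small ext [0.059 0.057 0.035] bbox ctr [ 0.287 -0.265  0.03 ] zmax 0.047 top [ 0.2867 -0.2661  0.0434] 15
big ext [0.106 0.106 0.073] bbox ctr [ 0.226 -0.44   0.049] zmax 0.085 top [ 0.2269 -0.4418  0.0818] 21
plate [ 0.575 -0.26   0.019] L [ 0.578 -0.158  0.014] R [ 0.575 -0.363  0.012] T [ 0.682 -0.264  0.009] B [ 0.477 -0.258  0.013]
side btn [ 0.3929 -0.145   0.0603]
side btn [ 0.393  -0.1469  0.0615]
side btn [ 0.3949 -0.1511  0.0488]
```

View pics/crop1.png

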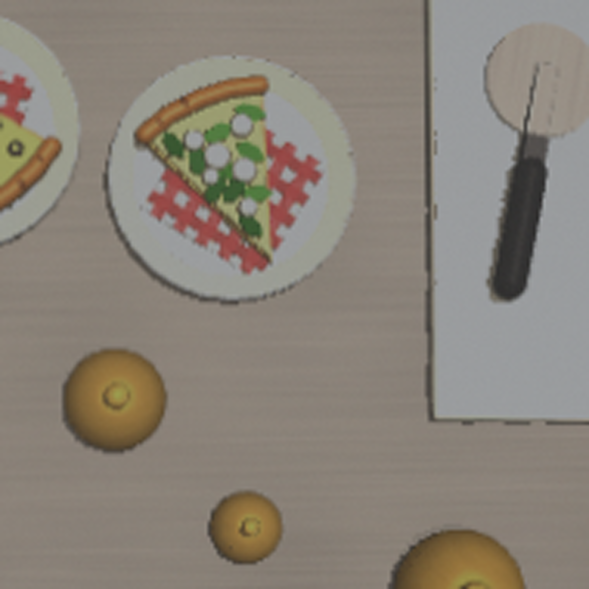

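The medium bell at (347,258) measures about 83 mm across and 62–67 mm high, so it is the one meant. The small one is about 59 mm across and the large one about 106 mm. The spinach slice's middle is near px (384,184). I'll move there by way of the outside, with the gripper shut.

Emit:
servo_tool(
  rows=[
    [[-50,-35,0],0,-1],
    [[-90,-64,0],0,-1],
    [[-130,-93,0],0,-1],
    [[-170,-121,0],0,-1],
    [[-210,-150,0],0,-1],
    [[-250,-178,0],0,-1],
    [[-290,-207,0],0,-1],
    [[-325,-232,0],0,-1],
  ],
  force=30,
)

```text
t: 0.9
tcp_pos: [0.4232, 0.2833, 0.404]
tool_rot: [0.142, 0.99, -0.001, -0.001]
force: [0.9, 0.6, 0.0]
finger_gap: -0.004
```

Emit:
servo_tool(
  rows=[
    [[-11,-47,4],0,-1],
    [[-22,-94,8],0,-1],
    [[-33,-142,12],0,-1],
    [[-44,-190,16],0,-1],
    [[-55,-238,20],0,-1],
    [[-66,-286,25],0,-1],
    [[-77,-334,30],0,-1],
    [[-85,-378,30],0,-1],
  ],
)

```text
t: 1.7
tcp_pos: [0.3976, -0.1055, 0.3742]
tool_rot: [0.143, 0.99, -0.001, -0.001]
force: [0.2, 0.5, -0.9]
finger_gap: 0.004
```

```bash
python3 - <<'E'
from h import *
import pickle
st=sense();print(st['tcp_pos'],st['tool_rot'],st['force'])
s=snapshot('wrist');pickle.dump(s,open('w1.pkl','wb'));cv2.imwrite('pics/w1.png',s['image']);print(np.round(s['cam_to_world'],3).tolist())
E
```

```text
[ 0.39760744 -0.10549934  0.37422445] [ 1.42820543e-01  9.89747802e-01 -8.74340356e-04 -9.03714437e-04] [ 0.21133407  0.46564575 -0.92444136]
[[0.283, 0.926, 0.249, 0.333], [0.959, -0.272, -0.076, -0.087], [-0.002, 0.261, -0.965, 0.344], [0.0, 0.0, 0.0, 1.0]]
```

View pics/w1.png

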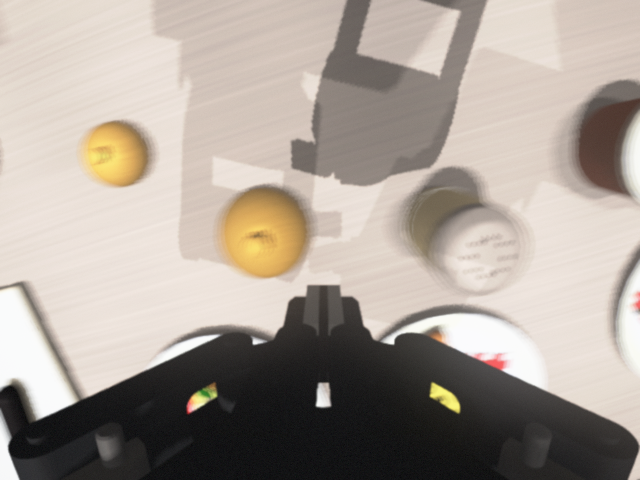

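The wrist view shows the bell's dome at about (265,232), its button at (260,236) and the shut fingertips at (323,290).

```bash
python3 - <<'E'
from h import *
s=snapshot('wrist');W=world(s);st=sense();print(st['tcp_pos'])
A=W[180:285,215:312].reshape(-1,3);A=A[(A[:,2]>.012)&(A[:,2]<.09)]
m=A[:,2]>.053;t=A[m]
print('dome ctr',((A.max(0)+A.min(0))/2).round(4),np.ptp(A,0).round(3),'top',t.mean(0).round(4),t[:,2].max().round(4),len(t),np.ptp(t,0).round(3))
tip=W[284:300,315:332].reshape(-1,3);tip=tip[tip[:,2]>.1];print('tips',tip.mean(0).round(3),tip.min(0).round(3))
print('btn by plane', [px2w(s,260,236).round(4)])
c=s['image'][170:300,200:370];cv2.imwrite('pics/c2.png',cv2.resize(c,None,fx=4.5,fy=4.5,interpolation=2))
E
```

```text
[ 0.3986369  -0.10846299  0.37477936]
dome ctr [ 0.3945 -0.1575  0.0381] [0.082 0.077 0.052] top [ 0.3953 -0.1561  0.0615] 0.0641 438 [0.019 0.019 0.008]
tips [ 0.387 -0.109  0.214] [ 0.334 -0.112  0.205]
btn by plane [array([ 0.3896, -0.1641,  0.058 ])]
```

View pics/c2.png

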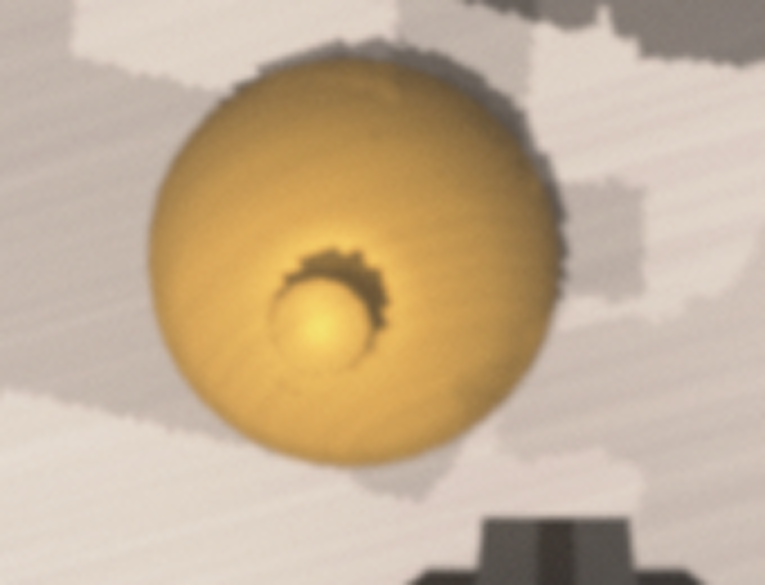

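Emit:
servo_tool(
  rows=[
    [[-10,-46,0],0,-1],
    [[-10,-46,30],0,-1],
    [[-10,-46,60],0,-1],
    [[-10,-46,90],0,-1],
    [[-10,-46,110],0,-1],
    [[-10,-46,122],0,-1],
    [[-10,-46,126],0,-1],
    [[-10,-46,126],0,-1],
  ],
)

```text
t: 2.6
tcp_pos: [0.395, -0.1554, 0.2486]
tool_rot: [0.146, 0.989, -0.002, -0.0]
force: [-0.4, -0.2, -0.0]
finger_gap: 0.002
```

```bash
python3 - <<'E'
from h import *
s=snapshot('wrist');st=sense();print(st['tcp_pos'],st['tcp_pos'][2]-tip_extent,st['force'])
c=s['image'][120:400,160:480];cv2.imwrite('pics/c3.png',cv2.resize(c,None,fx=2,fy=2,interpolation=2))
E
```

```text
[ 0.39512293 -0.15553321  0.24906385] 0.07566385113324833 [ 0.43918684 -0.34160102 -0.76658097]
```

View pics/c3.png

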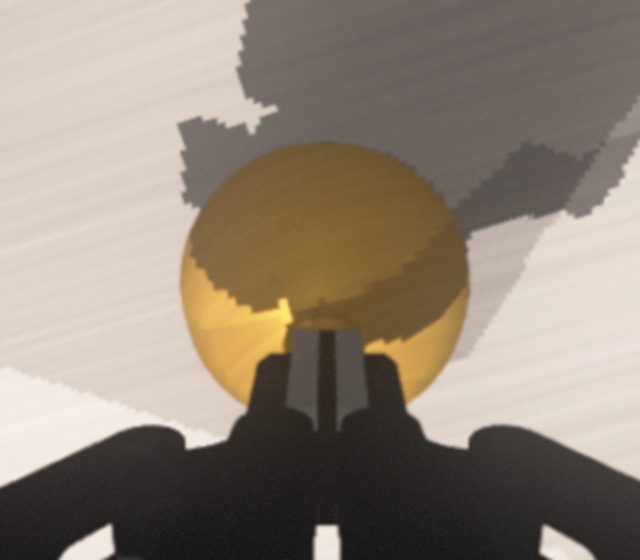

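The tips sit directly over the button at about (322,325) in the crop. Now I'll press gently.

Emit:
servo_tool(
  rows=[
    [[0,0,6],0,-1],
    [[0,0,11],0,-1],
    [[0,0,14],0,-1],
    [[0,0,16],0,-1],
    [[0,0,18],0,-1],
    [[0,0,19],0,-1],
    [[0,0,19],0,-1],
  ],
)

```text
t: 3.35
tcp_pos: [0.3952, -0.1557, 0.2301]
tool_rot: [0.146, 0.989, -0.002, 0.001]
force: [0.5, 0.5, 2.5]
finger_gap: 0.004
```

Emit:
servo_tool(
  rows=[
    [[0,0,1],0,-1],
    [[0,0,2],0,-1],
    [[0,0,2],0,-1],
  ],
)

```text
t: 3.65
tcp_pos: [0.3951, -0.1556, 0.229]
tool_rot: [0.146, 0.989, -0.002, 0.001]
force: [-1.4, 1.5, 14.7]
finger_gap: -0.001
```

The force rose to 14.7 N with the tips at 0.0556, so the button is on its stop. I'll retract straight up.

Emit:
servo_tool(
  rows=[
    [[0,0,-4],0,-1],
    [[0,0,-10],0,-1],
    [[0,0,-30],0,-1],
    [[0,0,-65],0,-1],
    [[0,0,-100],0,-1],
    [[0,0,-120],0,-1],
    [[0,0,-120],0,-1],
  ],
)

```text
t: 4.35
tcp_pos: [0.3954, -0.1553, 0.3515]
tool_rot: [0.146, 0.989, -0.004, 0.004]
force: [0.2, -1.1, -0.7]
finger_gap: -0.001
```

```bash
python3 - <<'E'
from h import *
import pickle
from scipy.spatial.transform import Rotation as R
s=snapshot('wrist');W=world(s);st=sense();print(st['tcp_pos'],st['force'])
A=W[:300].reshape(-1,3);A=A[(np.hypot(A[:,0]-.395,A[:,1]+.156)<.055)&(A[:,2]>.012)&(A[:,2]<.1)]
t=A[A[:,2]>.053];print('bell',((A.max(0)+A.min(0))/2).round(4),'btn',t.mean(0).round(4),t[:,2].max())
p=pickle.load(open('top0.pkl','rb'))
k=3.1;g=[px2w(p,310+u/k,130+v/k).round(4) for u,v in((203,100),(268,262),(222,165),(230,178))]
print(g)
T=np.array(st['tcp_pos']);
for G in((g[0]+g[1])/2,g[2],(g[0]*.6+g[1]*.4)): print(G.round(3),(R.from_quat(st['tool_rot']).inv().apply(np.array([G[0],G[1],.03+.035+tip_extent])-T)*1000).round(1))
E
```

```text
[ 0.39499174 -0.1550557   0.35009573] [ 0.24719663 -0.38775337  0.06038332]
bell [ 0.3942 -0.1573  0.0384] btn [ 0.3952 -0.1567  0.0615] 0.06423853438914362
[array([ 0.6423, -0.2387,  0.0274]), array([ 0.5068, -0.2915,  0.0084]), array([ 0.5879, -0.2537,  0.0207]), array([ 0.5769, -0.2602,  0.0196])]
[ 0.575 -0.265  0.018] [-203.1  -52.9  113.1]
[ 0.588 -0.254  0.021] [-212.5  -38.1  113.1]
[ 0.588 -0.26   0.02 ] [-214.5  -43.9  113.2]
```

The bell hasn't moved and its button is back up. Next I'll move over the spinach slice.

Emit:
servo_tool(
  rows=[
    [[-42,-9,0],0,-1],
    [[-84,-18,0],0,-1],
    [[-126,-28,0],0,-1],
    [[-168,-37,0],0,-1],
    [[-195,-43,0],0,-1],
    [[-209,-46,0],0,-1],
    [[-209,-46,20],0,-1],
    [[-209,-46,45],0,-1],
  ],
)

```text
t: 5.2
tcp_pos: [0.5823, -0.2601, 0.3046]
tool_rot: [0.146, 0.989, -0.003, 0.002]
force: [0.7, 0.7, 0.1]
finger_gap: 0.003
```

```bash
python3 - <<'E'
from h import *
from scipy.spatial.transform import Rotation as R
s=snapshot('top');w=snapshot('side');st=sense();print(st['tcp_pos'],st['force'])
print((R.from_quat(st['tool_rot']).inv().apply(np.array([.582,-.26,.065+tip_extent])-st['tcp_pos'])*1000).round(1))
print('finger axis',R.from_quat(st['tool_rot']).apply([0,0,1]))
c=np.hstack([cv2.resize(s['image'][90:290,290:490],(400,400)),cv2.resize(w['image'][100:300,170:370],(400,400))]);cv2.imwrite('pics/p1.png',c)
E
```

```text
[ 0.5802164  -0.25881242  0.3007548 ] [-0.86442735  0.40246442  0.00818823]
[-2.4 -0.5 62.3]
finger axis [-6.18105786e-03 -3.39881007e-04 -9.99980839e-01]
```

View pics/p1.png

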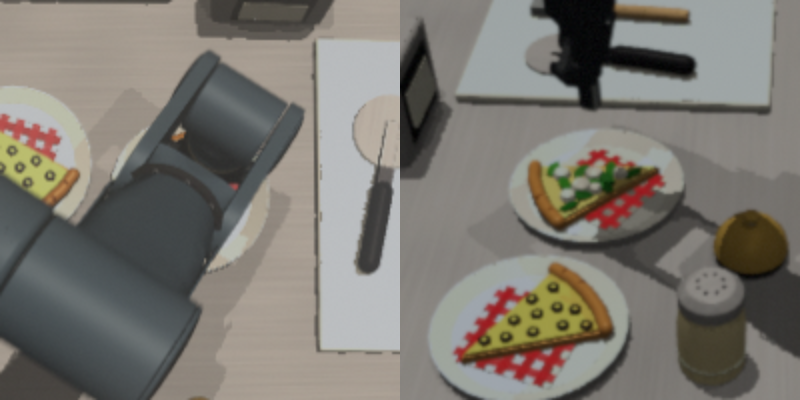

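The arm is over the spinach plate and the side view shows the fingertips above the slice. I'll descend the last 62 mm and settle.

Emit:
servo_tool(
  rows=[
    [[-2,0,20],0,-1],
    [[-2,0,38],0,-1],
    [[-2,0,52],0,-1],
    [[-2,0,60],0,-1],
    [[-2,0,62],0,-1],
    [[-2,0,62],0,-1],
    [[-2,0,62],0,-1],
    [[-2,0,62],0,-1],
  ],
)

```text
t: 6.1
tcp_pos: [0.5821, -0.2596, 0.2397]
tool_rot: [0.146, 0.989, -0.001, -0.002]
force: [-0.2, 0.1, -0.3]
finger_gap: 0.003
```

```bash
python3 - <<'E'
from h import *
w=snapshot('side');st=sense();print(st['tcp_pos'],st['tcp_pos'][2]-tip_extent,st['force'],np.abs(st['qd']).max())
cv2.imwrite('pics/p2.png',cv2.resize(w['image'][120:270,200:400],(800,600)))
E
```

```text
[ 0.581986   -0.25952778  0.23965257] 0.06625256612276509 [-0.27973161  0.30075089  0.60773123] 0.0032758486293498475
```

View pics/p2.png

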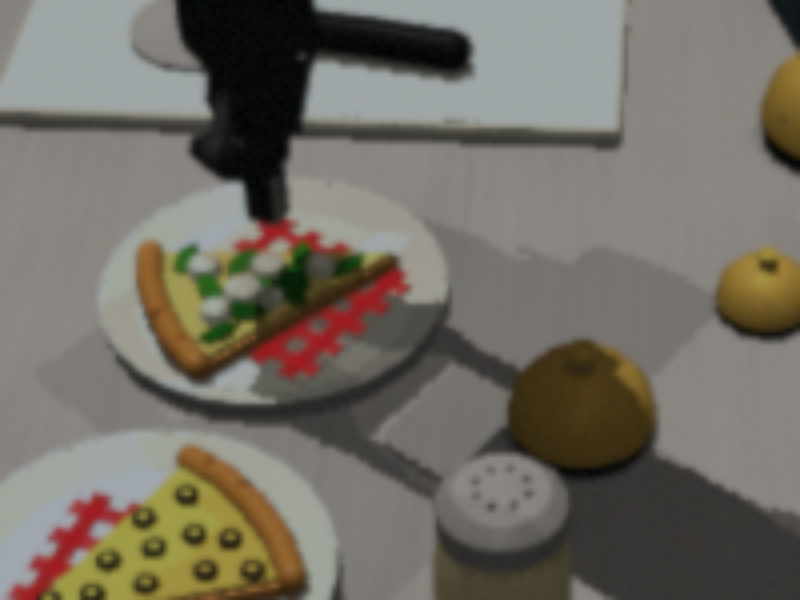

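The tips are about 36 mm above the topping, over the middle of the slice, and still. Now I'll hold for more than 2 s.

Emit:
servo_tool(
  rows=[
    [[0,0,0],0,-1],
    [[0,0,0],0,-1],
    [[0,0,0],0,-1],
    [[0,0,0],0,-1],
    [[0,0,0],0,-1],
    [[0,0,0],0,-1],
    [[0,0,0],0,-1],
    [[0,0,0],0,-1],
  ],
)

```text
t: 6.95
tcp_pos: [0.582, -0.2595, 0.2396]
tool_rot: [0.146, 0.989, -0.001, -0.002]
force: [0.1, 0.1, 0.4]
finger_gap: 0.003
```

Emit:
servo_tool(
  rows=[
    [[0,0,0],0,-1],
    [[0,0,0],0,-1],
    [[0,0,0],0,-1],
    [[0,0,0],0,-1],
    [[0,0,0],0,-1],
    [[0,0,0],0,-1],
    [[0,0,0],0,-1],
    [[0,0,0],0,-1],
  ],
)

```text
t: 7.75
tcp_pos: [0.582, -0.2595, 0.2396]
tool_rot: [0.146, 0.989, -0.001, -0.002]
force: [-0.6, 0.8, 0.7]
finger_gap: 0.0
```

Emit:
servo_tool(
  rows=[
    [[0,0,0],0,-1],
    [[0,0,0],0,-1],
    [[0,0,0],0,-1],
    [[0,0,0],0,-1],
    [[0,0,0],0,-1],
    [[0,0,0],0,-1],
    [[0,0,0],0,-1],
    [[0,0,0],0,-1],
  ],
)

```text
t: 8.55
tcp_pos: [0.582, -0.2596, 0.2396]
tool_rot: [0.146, 0.989, -0.001, -0.002]
force: [-0.0, -0.6, 0.1]
finger_gap: -0.002
```

```bash
python3 - <<'E'
from h import *
st=sense();print(st['t'],st['tcp_pos'],st['force']);print(sign_off())
E
```

```text
8.55 [ 0.5819817  -0.25956007  0.23961096] [-0.00923369 -0.64822897  0.06880549]
the job is handed in; nothing more can be done
None
```

I rang the 85 mm bell, then pointed at the spinach slice, held still for 2.4 s and handed the job in at 8.55 s while still pointing.

- **Bell:** I pressed the button with the shut fingertips down to its stop, where the force rose to about 15 N. A wrist picture afterwards showed the bell where it was and the button back up at about 62 mm.
- **Pointing:** The fingertips stopped about 36 mm above the slice's topping, over its middle to within about a centimetre. The arm did not move during the hold, and the force readings stayed within sensor noise, so nothing was being touched.
- **Checks:** None failed or disagreed. I did not re-measure the plates, shaker and tub. The last side picture showed the spinach plate, bell and shaker still standing, and part of the olive plate. The pepperoni plate and the tub were outside that picture, but the arm went nowhere near them while low.

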